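Stand a laminate test coupon on end and slide its tray into the gauging dock

ROBOT

A 6-joint arm with a two-finger parallel gripper is mounted at the origin on the work surface. World frame = base frame: x ahead of the robot, y to its left, z up, the work surface at z = 0. Lengths are in m, angles in rad, forces in N, time in s.
With the tool pointing down it reaches from about 0.4 to 0.825 m from the base axis. Payload 7 kg.
Tool frame: the origin (TCP) lies at the very end of the fingers, on their centre line; the grasp point (between the pads) lies 19 mm behind it; z points along the fingers, x is the direction in which the jaws open and shut, and the axes are right-handed (so a half turn about z gives the same grasp; the last joint's range is limited). The gripper opens to 88 mm and grips with 3 to 60 N. Pads are 19 mm wide; open, the fingers measure 130 mm over their backs; the gripper's body (78 mm by 193 mm) begins 47 mm behind the grasp point.
Start: joints at [-0.885, 0.359, 0.012, 0, -1.224, -0.288], TCP at [0.261, -0.622, 0.227] pointing down, gripper open.
Joint ranges: [-3.07, 3.07], [-1.43, 2.12], [-1.02, 1.25], [-3.03, 1.67], [-3.05, -0], [-3.03, 3.03]. Speed limits (rad/s): [2.39, 2.39, 3.01, 3.14, 3.14, 3.14].

INTERFACE

Orientations are given as [roll, pitch, yaw] about the fixed x, y, z axes, in that order (R = Rz(yaw) Ry(pitch) Rx(roll)).
In Python, from station import telemetry, grab_frame, arm, regions_of, pinpoint gives the robot as it stands. The module is installed in compiled form; this text tells all that it offers.
- The arm moves only by the shell command python3 -m inch 'ROWS' [FORCE]. ROWS is text: rows parted by semicolons, each of 7 numbers parted by spaces: the opening, from 0 (shut) to 1 (fully open), then the shift along the world's x, y, z in cm, then the turn, a rotation vector about the world's x, y, z in degrees. A call has 1 to 12 rows; each row is the pose to reach, as a shift and turn from the pose measured when the call began; what a row does not reach only later rows make up. A row lasts 1/8 s, in which the tool goes at most 62.5 mm and 10.7 degrees, less where a joint would pass 70% of its speed; a pose out of reach is approached as far as the arm can. A call with a gripper value outside its range is refused whole. The fingers move at their own pace and stop on an object; FORCE is the grip in N (left out, the last holds). Time passes only in rows, so rows that repeat a pose let the fingers close. It gives the time, the measured TCP pose, the force and the opening at its end, in the units of the state.
- telemetry.get_state(): the state, without advancing time (a new reading comes with each control period).
- grab_frame(name): name is "scene" or "top"; returns a dict with "pixels" (480x640x3 uint8, red, green, blue), "fx", "fy", "cx", "cy" (pixels), "R" (3x3) and "t" (3): a world point X has camera coordinates R X + t. Camera axes: x right, y down, z forward; pixel columns grow to the right and rows downward; lengths in m; the calibration is good to about 2 mm. A picture is of the moment at which its call begins. There is no depth.
- arm.job_done(): hands the job in, once; it reports no verdict.
Trained networks look in the newest picture that a camera, given by its name, has taken for a name from the list of things; names that differ only in an ending like _2 or _b are one class to them, and where a whole thing is asked for, a point or a joint stands for the part that bears it (a point fixed in the world has none). Each returns a list of dicts, best first, with "p" (0 to 1); they miss things now and then, are a little off and sometimes report something else, mostly with a low value. They report only what shows in the picture. A call takes as long as a camera call. They do not tell look-alikes from the thing itself.
- regions_of(camera, name): "pixels" (480x640 bool, what is visible of it) and "bbox" ([left, top, right, bottom] in pixels, round what is visible of it).
- pinpoint(camera, name): "location" ([column, row] in pixels: a listed point, or the origin of a listed thing).
The state is a dict: "t": time; "q": joint angles; "qd": joint speeds; "joint_efforts": joint torques, N m; "eef_pos": TCP position; "ee_rot": TCP orientation; "force": force on the tool from outside, world axes, zero at the start; "moment": the same for the moment, N m; "width": finger opening in m.
Only numpy, scipy, OpenCV 4.12 (cv2) and the standard library are available. Lean on these libraries where they do the work, as an engineer would, in place of code of your own. Each camera call takes 0.05 s, during which the arm holds its last target. There are 200 camera calls.

TASK

Stand the green test coupon upright on one of its short ends on the yellow mark of the blue tray, gently, with a broad face flush against the steel fence, and let go of it while the tray is still out of the dock. Then slide the tray into the gauging dock, fully home against the end stop, with the coupon still standing like that. Leave the black coupon, the steel bowl and the screwdriver where they are.

Things in the scene. Friction and masses are not known exactly. Their poses are not given: they have to be found in the camera images.
- coupon: green flat laminate test coupon, 90 x 50 x 18 mm, 105 to 210 g, lying flat on the bench at the start. Origin at its centre; x along the 90 mm length, y along the 50 mm width, z through the 18 mm thickness. Both ends and both faces are equivalent.
- spare: black coupon of the same size, lying flat; a bystander. Origin at its centre, axes as for the green one.
- tray: loose blue sliding tray, 110 (x) x 170 (y) mm, floor plate 10 mm thick, 0.7 kg, standing on the bench in front of the dock. Origin at the centre of its underside; +y is the end that enters the dock first. It carries the yellow mark, the steel fence and the grip tab.
- mark (a point): centre of the yellow mark, 18 (x) x 50 (y) mm, on the tray's floor where the coupon's foot goes; at x = +11, y = +15, z = +10 mm of the tray; the mark's +x side lies against the fence
- fence (a point): centre of the top edge of the steel fence's flat face: at x = +20, y = +15, z = +40 mm of the tray. The face looks to the tray's -x; the fence is 10 mm thick (x = 20 to 30), 70 mm long along y, and stands 30 mm above the tray's floor
- tab (a point): centre of the top of the black upright grip tab, 44 (x) x 12 (y) mm: at x = 0, y = -70, z = +60 mm of the tray
- dock: fixed gauging dock. Origin on the bench where the tray's origin lies when fully home (their axes then agree); the tray enters along +y. Two guide rails 18 mm high, inner faces at x = -57 and +57 mm (2 mm clearance each side), straight from y = -50 to +85 mm, mouths flaring outwards from y = -50 to -90 mm. End stop: face at y = +85 mm, 18 mm high.
- heads (a point): point midway between the dock's two black optical heads, on the bench: at y = +15 mm of the dock. The heads are 120 mm high, 56 mm long (y), and stand outside the rails; their lenses are 80 mm either side of the middle
- bowl: steel bowl, 100 mm across, 45 mm high; a bystander. Origin at the centre of its underside.
- screwdriver: screwdriver with a yellow handle lying near the robot's base, about 200 mm long; a bystander. Origin under its middle, x along its length.
Things that resemble listed ones, but are neither listed nor needed, are in the scene too. Of the things like the tray, leave any that is orange; of the rest the smaller one is meant.

How it is judged:
On the way:
1. the green coupon stands upright on its short end on the tray's mark, flush against the fence and released, while the tray is still out of the dock ((angle between coupon's own x axis and vertical below 0.06 rad or angle between coupon's own x axis and vertical above 3.0816 rad) and angle between the z axis of coupon and the x axis of tray, either way round below 0.07 rad and x of coupon in the frame of tray between 0.008 and 0.014 m and y of coupon in the frame of tray between 0.005 and 0.025 m and z of coupon in the frame of tray between 0.051 and 0.058 m and contact force between coupon and the fingers below 0.05 N and y of tray in the frame of dock below -0.1 m), for 0.2 s.
At the end, for the whole second after the job is handed in: Tray home in the dock (within 4 mm of the stop, flat). Green coupon on a short end on the tray, upright within 3.4 deg, face along the fence within 4 deg and 3 mm of flush, within 10 mm of the mark along the fence, released, at rest. Black coupon, bowl, screwdriver within 20 mm of their starts ((angle between coupon's own x axis and vertical below 0.06 rad or angle between coupon's own x axis and vertical above 3.0816 rad) and angle between the z axis of coupon and the x axis of tray, either way round below 0.07 rad and x of coupon in the frame of tray between 0.008 and 0.014 m and y of coupon in the frame of tray between 0.005 and 0.025 m and z of coupon in the frame of tray between 0.051 and 0.058 m and contact force between coupon and the fingers below 0.05 N and y of tray in the frame of dock between -0.004 and 0.003 m and x of tray in the frame of dock between -0.005 and 0.005 m and angle between the x axis of tray and the x axis of dock, either way round below 0.05 rad and height (world z) of tray below 0.003 m and linear speed of tray below 0.02 m/s and linear speed of coupon below 0.03 m/s and distance of each of spare, bowl, screwdriver from where it was at the start of the episode below 0.02 m); the robot touches nothing.
It fails at once if the coupon is dropped on or pressed against the tray with more than 45 N (contact force between coupon and tray above 45 N).
It fails at once if the black coupon is moved more than 20 mm (distance of spare from where it was at the start of the episode above 0.02 m).
It fails at once if the bowl is moved more than 20 mm (distance of bowl from where it was at the start of the episode above 0.02 m).
It fails at once if the screwdriver is moved more than 20 mm (distance of screwdriver from where it was at the start of the episode above 0.02 m).
It also fails if it takes over 64 s, if anything falls off the work surface, if the arm or the gripper's body presses on something with over 40 N, if the wrist force passes 120 N, or if a joint passes its speed limit or range.

## Working session

There is one attempt and no reset: what is moved stays moved. The work goes in short steps, Python scripts to look and compute and a shell command to move; the robot and the scene stay as the last step left them, time stands still between calls to the robot, and variables do not carry over. Pictures are saved under pics/ and viewed, about 8 in all and at most 12, crops included, and the job is handed in when it is done.

```bash
mkdir -p pics; cat > h.py <<'E'
import numpy as np, cv2
from station import telemetry, grab_frame, arm, regions_of, pinpoint
def ray(f,uv):
    d=np.array([(uv[0]-f['cx'])/f['fx'],(uv[1]-f['cy'])/f['fy'],1.]); R=np.array(f['R']);t=np.array(f['t'])
    return -R.T@t, R.T@d
def onz(f,uv,z):
    c,d=ray(f,uv); return c+d*(z-c[2])/d[2]
def proj(f,X):
    p=np.array(f['R'])@np.array(X)+np.array(f['t']); return np.array([f['fx']*p[0]/p[2]+f['cx'],f['fy']*p[1]/p[2]+f['cy']])
def save(f,n,crop=None,s=1):
    im=f['pixels'][:,:,::-1]
    if crop: l,t,r,b=crop; im=im[t:b,l:r]
    cv2.imwrite('pics/'+n,cv2.resize(im,None,fx=s,fy=s,interpolation=cv2.INTER_CUBIC))
E
python3 - <<'E'
from h import *
np.set_printoptions(precision=3,suppress=True)
for c in ['scene','top']:
    f=grab_frame(c); save(f,c+'0.png')
    print(c,f['fx'],-np.array(f['R']).T@np.array(f['t']),np.array(f['R']).tolist())
    for n,z in [('coupon',.009),('spare',.009),('tray',0),('mark',.01),('fence',.04),('tab',.06),('dock',0),('heads',0),('bowl',0),('screwdriver',0)]:
        for r in pinpoint(c,n)[:4]: print(c,n,round(r['p'],2),np.round(r['location'],1),onz(f,r['location'],z)[:2])
print(telemetry.get_state())
E
```

```text
scene 482.12906595010094 [ 1.227 -0.506  0.609] [[0.5894627875738278, 0.8077149217721482, -0.011411713819801855], [0.42883683566122827, -0.3248705809275149, -0.8429460682795097], [-0.6845674476965415, 0.49199157593848264, -0.5378770294033861]]
scene coupon 0.92 [194.3 305.5] [ 0.489 -0.281]
scene spare 0.69 [221.5 348.3] [ 0.626 -0.291]
scene tray 0.97 [340.  196.9] [0.279 0.243]
scene tray 0.72 [358.4 277.4] [0.601 0.041]
scene tray 0.61 [161.1 264.7] [ 0.3   -0.279]
scene tray 0.4 [337.3 265.2] [0.538 0.033]
scene mark 0.84 [347.7 193.9] [0.293 0.259]
scene mark 0.7 [368.9 274.5] [0.616 0.056]
scene mark 0.66 [166.6 256.4] [ 0.291 -0.261]
scene fence 0.95 [348.1 185.6] [0.301 0.253]
scene fence 0.62 [164.4 241.8] [ 0.277 -0.255]
scene fence 0.59 [371.2 264. ] [0.622 0.056]
scene tab 0.79 [307.  176.3] [0.219 0.174]
scene tab 0.77 [156.9 258.5] [ 0.364 -0.3  ]
scene tab 0.7 [336.6 265.6] [ 0.606 -0.022]
scene tab 0.36 [220.6 348.3] [ 0.677 -0.31 ]
scene dock 0.93 [423.  246.1] [0.597 0.241]
scene heads 0.59 [426.  239.2] [0.58  0.269]
scene bowl 0.89 [407.8 336.7] [ 0.793 -0.004]
sc
[... 753 characters left out ...]
.3] [0.311 0.25 ]
top tab 0.84 [241.4 431.1] [0.244 0.162]
top tab 0.72 [318.8 220.5] [ 0.604 -0.024]
top tab 0.64 [484.1 325.2] [ 0.365 -0.296]
top heads 0.24 [445.4 196.9] [ 0.635 -0.293]
top bowl 0.96 [294.1 141.1] [0.803 0.002]
top screwdriver 0.82 [362.1 338.9] [ 0.373 -0.077]
{'t': 1.1, 'q': array([-0.885,  0.359,  0.012,  0.   , -1.224, -0.288]), 'qd': array([-0.001,  0.   ,  0.001, -0.   , -0.001, -0.   ]), 'joint_efforts': array([  0.   , -58.24 ,  29.33 ,   7.003,   0.013,  -0.   ]), 'eef_pos': array([ 0.261, -0.622,  0.227]), 'ee_rot': array([-3.142, -0.   ,  1.969]), 'force': array([-0.346, -0.025,  1.115]), 'moment': array([-0.004,  0.028,  0.038]), 'width': 0.08753544494326329}
```

View pics/top0.png

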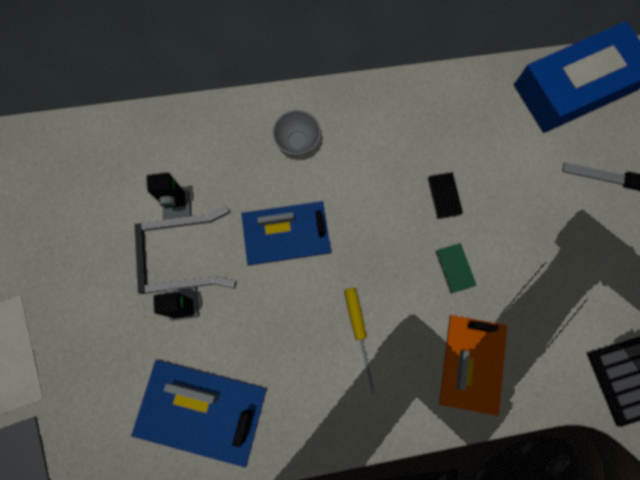

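View pics/scene0.png

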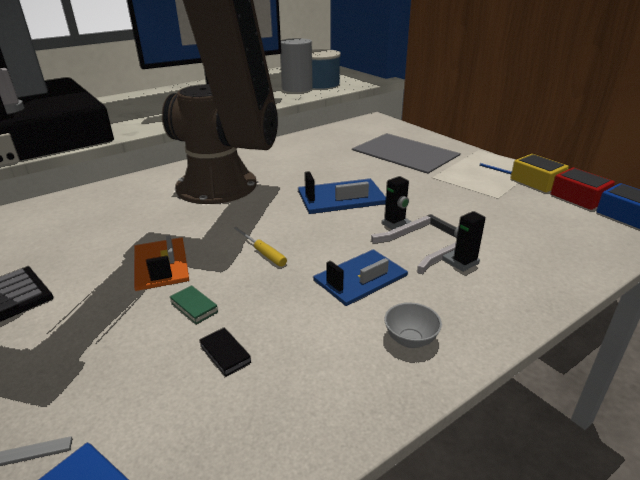

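Candidates in the top view are:
- **Trays:** small blue at (285,233), large blue at (200,410), orange at (472,366). I choose the small blue one.
- **Coupons:** green at (456,267), black at (445,196). I choose the green one.

The bowl is at (297,135) and the screwdriver at (358,335). Next I measure precisely and check one close crop.

```bash
cat > m.py <<'E'
from h import *
np.set_printoptions(precision=4,suppress=True)
f=grab_frame('top')
def best(n,uv,cam='top'):
    rs=[r for r in regions_of(cam,n)]
    return min(rs,key=lambda r:np.hypot((r['bbox'][0]+r['bbox'][2])/2-uv[0],(r['bbox'][1]+r['bbox'][3])/2-uv[1]))
def rect(mask,z):
    pts=np.argwhere(mask)[:,::-1].astype(float)
    W=np.array([onz(f,p,z)[:2] for p in pts]); (c,s,a)=cv2.minAreaRect((W*1000).astype(np.float32))
    return np.array(c)/1000,s,a
if __name__=='__main__':
    save(f,'crop1.png',(120,130,500,310),2)
    for n,uv,z in [('coupon',(456,267),.018),('spare',(445,196),.018),('tray',(285,233),.01)]:
        m=best(n,uv); print(n,m['p'],m['bbox'],m['pixels'].sum(),rect(m['pixels'],z))
    b=f['pixels'].astype(int); R,G,B=b[...,0],b[...,1],b[...,2]
    g=(G>R+25)&(G>B+10); g[:230]=0; g[310:]=0; g[:,:420]=0; g[:,500:]=0; print('green',g.sum(),rect(g,.018))
    bl=(B>R+50); bl[:190]=0; bl[280:]=0; bl[:,:230]=0; bl[:,340:]=0; print('blue',bl.sum(),rect(bl,.01))
E
python3 m.py
```

```text
coupon 0.61 [436.1, 243.9, 473.6, 292.4] 1189 (array([ 0.4835, -0.2778]), (89.77406311035156, 53.98585510253906), 7.3228559494018555)
spare 0.7 [427.3, 173.8, 461.6, 219.8] 1188 (array([ 0.6349, -0.2871]), (94.63460540771484, 56.84064483642578), 1.1876094341278076)
tray 0.93 [237.5, 198.3, 328.7, 263.4] 4532 (array([0.6043, 0.0453]), (113.57491302490234, 171.48776245117188), 0.5626468658447266)
green 1025 (array([ 0.4838, -0.2794]), (85.57421875, 47.45746994018555), 9.30274772644043)
blue 3288 (array([0.6031, 0.0441]), (106.34783172607422, 165.5093536376953), 0.7775315642356873)
```

View pics/crop1.png

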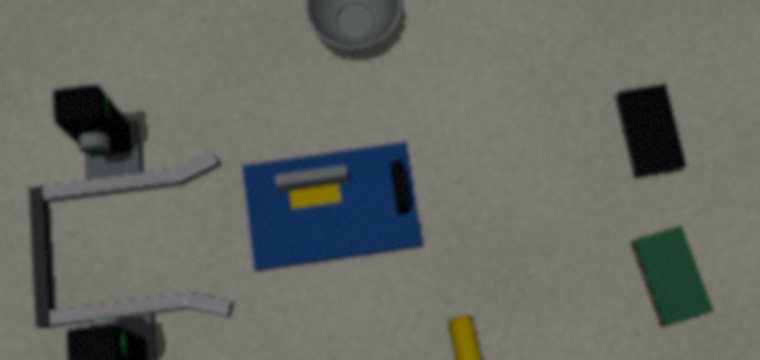

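```bash
python3 - <<'E'
from h import *
np.set_printoptions(precision=4,suppress=True)
f=grab_frame('top')
P=lambda x,y,z=.018: onz(f,(120+x/2,130+y/2),z)[:2]
for p in [(45,193),(180,175),(50,317),(185,300),(48,255)]: print(p,P(*p))
a=(P(45,193)+P(50,317))/2;b=(P(180,175)+P(185,300))/2
print('mid',a,b,'axis deg',np.degrees(np.arctan2(*(a-b)[::-1]))-90)
E
python3 -m inch '1 0 0 0 0 0 0; 1 22 34 -4 0 0 -14; 1 22 34 -4 0 0 -14; 1 22 34 -4 0 0 -14; 1 22 34 -4 0 0 -14; 1 22 34 -4 0 0 -14; 1 22 34 -4 0 0 -14; 1 22 34 -4 0 0 -14; 1 22 34 -4 0 0 -14; 1 22 34 -4 0 0 -14' 20
python3 -c "
from h import *
print(telemetry.get_state()['q'].tolist(),telemetry.get_state()['eef_pos'].tolist())"
```

```text
(45, 193) [0.6529 0.3267]
(180, 175) [0.6528 0.1907]
(50, 317) [0.5267 0.3289]
(185, 300) [0.5252 0.1969]
(48, 255) [0.5888 0.3273]
mid [0.5898 0.3278] [0.589  0.1938] axis deg -0.3690193715088981
t: 2.6
eef_pos: [0.4815, -0.2823, 0.1867]
ee_rot: [3.142, 0.0, 1.725]
force: [-0.4, 0.5, 0.9]
width: 0.0873
[-0.17947254507136118, 0.19772008792845472, -0.30651276075346223, 0.00012175312252842236, -1.0664965464380491, -1.237313582810135] [0.4814504645255498, -0.2823189256318347, 0.1866766570520938]
```

```bash
S='python3 -c "
from h import *
s=telemetry.get_state();print(\"DATA\",np.round(s[\"q\"],5).tolist(),np.round(s[\"eef_pos\"],5).tolist(),np.round(s[\"ee_rot\"],5).tolist())"'
python3 -m inch '1 0 0 6 0 0 0; 1 0 0 10 0 0 0; 1 0 0 10 0 0 0' | head -1; eval "$S"
python3 -m inch '1 0 0 0 1.5 -10 0; 1 0 0 0 3 -20 0; 1 0 0 0 4.5 -30 0; 1 0 0 0 6 -40 0; 1 0 0 0 6.7 -44.5 0; 1 0 0 0 6.7 -44.5 0'; eval "$S"
python3 -m inch '1 0 0 0 -1.5 10 0; 1 0 0 0 -3 20 0; 1 0 0 0 -4.5 30 0; 1 0 0 0 -6 40 0; 1 0 0 0 -7.5 50 0; 1 0 0 0 -9 60 0; 1 0 0 0 -10.5 70 0; 1 0 0 0 -12 80 0; 1 0 0 0 -13.4 89 0; 1 0 0 0 -13.4 89 0'; eval "$S"
```

```text
t: 2.98
DATA [-0.18174, 0.12879, -0.14868, 0.00118, -1.28656, -1.23688] [0.48235, -0.28409, 0.29061] [3.13558, 0.00329, 1.72329]
t: 3.72
eef_pos: [0.4803, -0.2859, 0.2897]
ee_rot: [2.351, 0.003, 1.715]
force: [-0.3, -0.5, 1.1]
width: 0.0874
DATA [-0.60721, -0.09085, -0.35127, -0.72522, -0.81669, -0.44285] [0.48034, -0.28595, 0.28972] [2.35091, 0.00309, 1.7146]
t: 4.97
eef_pos: [0.482, -0.2853, 0.285]
ee_rot: [-2.35, 0.008, 1.725]
force: [0.7, -0.4, -0.3]
width: 0.0873
DATA [-0.07033, 0.56928, 0.1576, 0.17582, -1.93162, -1.35417] [0.48205, -0.28529, 0.28501] [-2.35035, 0.00762, 1.72511]
```

```bash
cat > kin.py <<'E'
import numpy as np
from scipy.spatial.transform import Rotation as Ro
from scipy.optimize import least_squares
D=[([-0.885,0.359,0.012,0,-1.224,-0.288],[.261,-.622,.227],[-3.142,0,1.969]),
([-0.17947,0.19772,-0.30651,0.00012,-1.0665,-1.23731],[.48145,-.28232,.18668],[3.142,0,1.725]),
([-0.18174,0.12879,-0.14868,0.00118,-1.28656,-1.23688],[0.48235,-0.28409,0.29061],[3.13558,0.00329,1.72329]),
([-0.60721,-0.09085,-0.35127,-0.72522,-0.81669,-0.44285],[0.48034,-0.28595,0.28972],[2.35091,0.00309,1.7146]),
([-0.07033,0.56928,0.1576,0.17582,-1.93162,-1.35417],[0.48205,-0.28529,0.28501],[-2.35035,0.00762,1.72511])]
e=lambda ax,a: Ro.from_euler(ax,a)
def fk(p,q,s4,s6):
    a0,h,L1,A,B,d1,d2,T,g=p
    R=e('z',q[0]);x=R.apply([a0,0,h]);R=R*e('y',q[1]);x=x+R.apply([0,0,L1])
    R=R*e('y',-q[2]);x=x+R.apply([A,d1,B]);R=R*e('x',s4*q[3])*e('y',-q[4]);x=x+R.apply([T,d2,0])
    R=R*e('x',s6*q[5]+g)*Ro.from_matrix([[0,0,1],[0,1,0],[-1,0,0]]);return x,R
def fit(s4,s6):
    def r(p):
        o=[]
        for q,X,E in D:
            x,R=fk(p,q,s4,s6);o+=list((x-X)*10)+list((R.inv()*e('xyz',E)).as_rotvec())
        return np.array(o+list(.0003*(p-[0,.35,.45,.45,0,0,0,.3,0])))
    return min((least_squares(r,[0,.35,.45,.45,0,a,-.19-a,.3,g]) for g in (0,2,4) for a in (0,-.19)),key=lambda s:s.cost)
if __name__=='__main__':
    np.set_printoptions(precision=4,suppress=True)
    for s4 in (1,-1):
        for s6 in (1,-1):
            s=fit(s4,s6);print(s4,s6,s.cost,s.x,np.abs(s.fun[:30]).max())
E
python3 kin.py
```

```text
1 1 4.517401663190319 [ 0.3478  0.4763 -0.3024  0.2859 -0.0117 -0.0431 -0.1334 -0.1873  2.0668] 1.4912045769768427
1 -1 3.368137990005577 [ 0.3478  0.4763 -0.3024  0.2859 -0.0117 -0.0431 -0.1334 -0.1873  0.2279] 1.1821739234335693
-1 1 2.0331788743131196 [-0.0008  0.1991  0.6001  0.4643  0.0011  0.0002 -0.192   0.3775  1.8236] 1.247985032456226
-1 -1 2.2012684264409357e-05 [-0.0008  0.1991  0.6001  0.4643  0.0011  0.0002 -0.192   0.3775 -0.0001] 0.004025550052200455
```

```bash
cat > ik.py <<'E'
from kin import *
P=fit(-1,-1).x
lo=np.array([-3.07,-1.43,-1.02,-3.03,-3.05,-3.03]);hi=np.array([3.07,2.12,1.25,1.67,0,3.03])
def ik(x,R,q0s):
    b=None
    for q0 in q0s:
        def r(q):
            X,Rr=fk(P,q,-1,-1);return np.r_[(X-x)*5,(Rr.inv()*R).as_rotvec()]
        s=least_squares(r,np.clip(q0,lo+.01,hi-.01),bounds=(lo,hi))
        if b is None or s.cost<b.cost:b=s
    return b
def pose(axis_yaw,t_az,pitch):
    # tool z horizontal azimuth t_az, pitched down; jaw x axis = horizontal at axis_yaw
    z=np.array([np.cos(t_az)*np.cos(pitch),np.sin(t_az)*np.cos(pitch),-np.sin(pitch)])
    x=np.array([np.cos(axis_yaw),np.sin(axis_yaw),0]);return Ro.from_matrix(np.c_[x,np.cross(z,x),z])
if __name__=='__main__':
    np.set_printoptions(precision=3,suppress=True)
    c=np.array([.484,-.279]);yc=np.radians(8.5);tr=np.array([.6035,.0445]);yt=np.radians(.7)
    ex=lambda y:np.array([np.cos(y),np.sin(y)]);ey=lambda y:np.array([-np.sin(y),np.cos(y)])
    q0=[[-.18,.13,-.15,0,-1.29,-1.24],[-.6,-.09,-.35,-.73,-.82,-.44],[-.07,.57,.16,.18,-1.93,-1.35]]
    for case in 'AB':
        for adeg in (25,35,45,55,65):
            a=np.radians(adeg);s=1 if case=='A' else -1
            # place: tool horizontally along s*ex; z tip
            tx=8-11*np.sin(a); # depth of tip from centre toward pointed face (mm)
            place=np.r_[tr+ex(yt)*(11+s*tx)/1e3+ey(yt)*.015,.068]
            Rp=pose(yt+np.pi/2,yt,a) if s>0 else pose(yt+np.pi/2,yt,np.pi-a)
            # grasp: tilt the other way
            gp=np.pi/2+a if s>0 else np.pi/2-a
            up=13e-3 # tip offset toward upper end (tip z .068 = .055+.013)
            grasp=np.r_[c+ex(yc)*s*up,.009-tx/1e3]
            Rg=pose(yc+np.pi/2,yc,gp)
            A=ik(grasp,Rg,q0);B=ik(place,Rp,q0+[A.x])
            print(case,adeg,'grasp %.1e'%A.cost,A.x,'place %.1e'%B.cost,B.x,place,grasp)
E
python3 ik.py
```

```text
A 25 grasp 1.0e-26 [-0.094  0.632 -0.222  0.112 -1.144 -1.397] place 2.5e-04 [-0.471  0.614 -1.02  -2.654 -1.179  1.596] [0.618 0.06  0.068] [ 0.497 -0.277  0.006]
A 35 grasp 3.9e-30 [-0.076  0.73  -0.114  0.132 -1.327 -1.418] place 1.0e-02 [ 0.045  0.217 -0.527 -1.731 -0.     0.14 ] [0.616 0.06  0.068] [ 0.497 -0.277  0.007]
A 45 grasp 1.9e-28 [-0.062  0.833 -0.01   0.149 -1.503 -1.431] place 1.3e-04 [-0.077  0.234 -0.568 -2.031 -0.064  0.524] [0.615 0.06  0.068] [ 0.497 -0.277  0.009]
A 55 grasp 2.4e-24 [-0.052  0.938  0.087  0.165 -1.669 -1.439] place 2.4e-02 [ 0.358  0.246 -0.656 -0.514 -0.    -1.336] [0.613 0.06  0.068] [ 0.497 -0.277  0.01 ]
A 65 grasp 3.9e-22 [-0.045  1.042  0.174  0.181 -1.826 -1.442] place 2.4e-03 [ 0.242  0.222 -0.961  1.248 -0.08  -3.03 ] [0.612 0.06  0.068] [ 0.497 -0.277  0.011]
B 25 grasp 1.8e-28 [-0.401  0.316 -0.542 -0.604 -0.399 -0.498] place 3.6e-29 [ 0.26   1.108  0.685 -0.29  -2.249 -1.863] [0.611 0.06  0.068] [ 0.471 -0.281  0.006]
B 35 grasp 6.7e-22 [-0.626  0.331 -0.493 -1.004 -0.496  0.049] place 8.7e-31 [ 0.272  1.     0.559 -0.241 -2.061 -1.837] [0.613 0.06  0.068] [ 0.471 -0.281  0.007]
B 45 grasp 1.3e-31 [-0.871  0.395 -0.496 -1.317 -0.671  0.534] place 8.1e-27 [ 0.286  0.889  0.422 -0.201 -1.865 -1.826] [0.614 0.06  0.068] [ 0.471 -0.281  0.009]
B 55 grasp 4.6e-25 [-1.069  0.51  -0.524 -1.506 -0.879  0.898] place 7.3e-32 [ 0.303  0.777  0.276 -0.166 -1.66  -1.827] [0.615 0.06  0.068] [ 0.471 -0.281  0.01 ]
B 65 grasp 9.9e-30 [-1.208  0.662 -0.541 -1.603 -1.088  1.163] place 1.3e-28 [ 0.326  0.666  0.122 -0.132 -1.445 -1.84 ] [0.616 0.06  0.068] [ 0.471 -0.281  0.011]
```

```bash
cat >> ik.py <<'E'
    def fe(q):
        R=e('z',q[0])*e('y',q[1]);x=np.array([0,0,P[1]])+R.apply([0,0,P[2]]);el=x.copy();R=R*e('y',-q[2]);return el,x+R.apply([P[3],0,0])
    print('--')
    for adeg in (20,25,30,35,40,45):
        a=np.radians(adeg);tx=8-11*np.sin(a)
        g=np.r_[c-ex(yc)*.013,.009-tx/1e3];A=ik(g,pose(yc+np.pi/2,yc,np.pi/2-a),q0).x
        h=ik(g+[0,0,.25],pose(yc+np.pi/2,yc,np.pi/2-a),q0).x
        p=np.r_[tr+ex(yt)*(11-tx)/1e3+ey(yt)*.015,.068];B=ik(p,pose(yt+np.pi/2,yt,np.pi-a),q0)
        print(adeg,'grasp forearm end',fe(A)[1],'hover',fe(h)[1],h,'place',fe(B.x)[1],B.cost)
E
python3 ik.py | sed 1,/--/d
```

```text
20 grasp forearm end [ 0.456 -0.153  0.407] hover [ 0.41  -0.123  0.642] [-0.292 -0.015 -0.361 -0.185 -0.915 -1.041] place [0.943 0.246 0.251] 4.0213417238805485e-31
25 grasp forearm end [ 0.451 -0.191  0.418] hover [ 0.39  -0.135  0.644] [-0.333 -0.041 -0.382 -0.262 -0.856 -0.954] place [0.928 0.247 0.277] 2.1549269267237812e-24
30 grasp forearm end [ 0.438 -0.242  0.426] hover [ 0.373 -0.151  0.646] [-0.384 -0.061 -0.395 -0.359 -0.809 -0.845] place [0.911 0.248 0.301] 1.3964464470249944e-27
35 grasp forearm end [ 0.414 -0.299  0.426] hover [ 0.357 -0.172  0.649] [-0.449 -0.073 -0.399 -0.477 -0.779 -0.71 ] place [0.891 0.248 0.325] 8.686907014158627e-31
40 grasp forearm end [ 0.378 -0.354  0.414] hover [ 0.341 -0.2    0.651] [-0.53  -0.076 -0.396 -0.616 -0.773 -0.549] place [0.869 0.248 0.347] 2.4219020972297613e-24
45 grasp forearm end [ 0.337 -0.4    0.392] hover [ 0.323 -0.234  0.651] [-0.627 -0.071 -0.391 -0.769 -0.792 -0.368] place [0.845 0.248 0.368] 8.104591791747941e-27
```

```bash
cat > go.py <<'E'
from ik import *
from station import telemetry
np.set_printoptions(precision=2,suppress=True)
def delta(x,R):
    s=telemetry.get_state();R0=e('xyz',s['ee_rot']);return (np.array(x)-s['eef_pos'])*100,np.degrees((R*R0.inv()).as_rotvec())
rad=np.radians
E
python3 - <<'E'
from go import *
print(*delta([.471,-.281,.10],pose(rad(98.5),rad(8.5),rad(55))))
E
```

```text
[ -1.1    0.43 -18.5 ] [ 12.47 -79.36   0.02]
```

```bash
python3 -m inch '1 -1 0.4 0 1.6 -10 0; 1 -1 0.4 0 3.1 -20 0; 1 -1 0.4 0 4.7 -30 0; 1 -1 0.4 -3 6.3 -40 0; 1 -1.1 0.4 -6 7.9 -50 0; 1 -1.1 0.4 -9 9.4 -60 0; 1 -1.1 0.4 -13 11 -70 0; 1 -1.1 0.4 -17 12.5 -79.4 0; 1 -1.1 0.4 -18.5 12.5 -79.4 0; 1 -1.1 0.4 -18.5 12.5 -79.4 0; 1 -1.1 0.4 -18.5 12.5 -79.4 0'
python3 - <<'E'
from go import *
import h
print(*delta([.471,-.281,.009],pose(rad(98.5),rad(8.5),rad(55))))
f=h.grab_frame('scene'); h.save(f,'hover.png',(100,160,320,380),3)
f=h.grab_frame('top'); h.save(f,'hoverT.png',(400,200,500,320),4)
import cv2,numpy as np
a=cv2.imread('pics/hover.png')[:480,:440];b=cv2.imread('pics/hoverT.png')[:480,:360];cv2.imwrite('pics/hv.png',np.hstack([a,b]))
E
```

```text
t: 6.35
eef_pos: [0.4715, -0.2826, 0.102]
ee_rot: [2.53, 0.002, 1.718]
force: [0.6, 0.6, 0.0]
width: 0.0876
[-0.05  0.16 -9.3 ] [0.08 0.06 0.04]
```

View pics/hv.png

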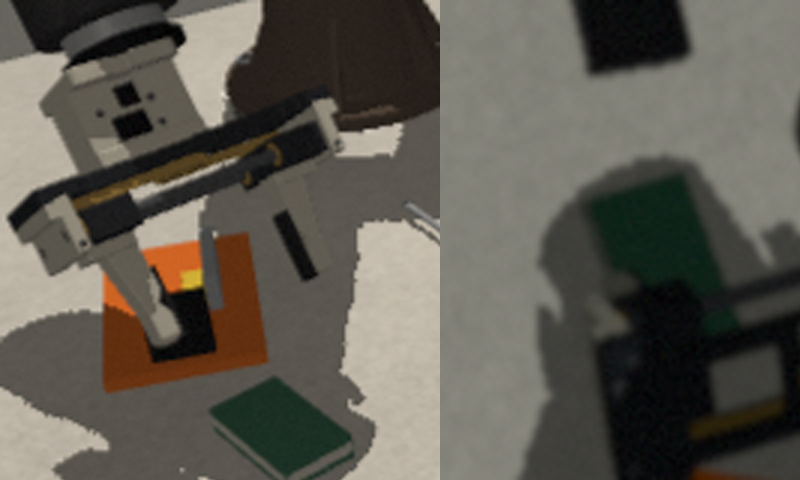

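The crop shows the open jaws straddling the near end of the green coupon, and the orange tray's tab just clears the gripper body. I'll go down gripping slightly nearer the centre.

```bash
python3 -m inch '1 0.4 0.2 -3 0 0 0; 1 0.4 0.2 -6 0 0 0; 1 0.4 0.2 -8 0 0 0; 1 0.4 0.2 -9.2 0 0 0; 1 0.4 0.2 -9.3 0 0 0; 1 0.4 0.2 -9.3 0 0 0'
python3 -m inch '0.6 0 0 0 0 0 0; 0.45 0 0 0 0 0 0; 0.3 0 0 0 0 0 0; 0.3 0 0 0 0 0 0; 0.3 0 0 0 0 0 0; 0.3 0 0 0 0 0 0' 25
```

```text
t: 7.2
eef_pos: [0.4766, -0.2797, 0.01]
ee_rot: [2.529, 0.003, 1.721]
force: [0.1, 0.4, -1.0]
width: 0.0877
t: 7.95
eef_pos: [0.4767, -0.28, 0.0101]
ee_rot: [2.528, 0.003, 1.721]
force: [-0.9, -1.1, 2.2]
width: 0.0497
```

```bash
cat > tgt.py <<'E'
from go import *
yt=rad(.7);tr=np.array([.6035,.0445])
Rg=e('xyz',[2.528,.003,1.721]);jaw=Rg.apply([1,0,0])
def target(up,dx=0,dy=0):
    R=e('z',yt-(1.721-np.pi/2))*Ro.from_rotvec(jaw*np.pi/2)*Rg
    # tip relative to coupon centre at grasp: along ex -7.5mm, z +1.1mm; -> place: up +7.5mm, ex +1.1
    x=np.array([.011+.0011+dx,.015+dy]);w=tr+[np.cos(yt)*x[0]-np.sin(yt)*x[1],np.sin(yt)*x[0]+np.cos(yt)*x[1]]
    return np.r_[w,.055+.0075+up],R
E
python3 - <<'E'
from tgt import *
x,R=target(.06,-.006);print(x,R.as_euler('xyz'));print(*delta(x,R));
s=telemetry.get_state();print(ik(x,R,[s['q'],[.27,1,.56,-.24,-2.06,-1.84]]).x)
for k in (.25,.5,.75): 
    r=Ro.from_rotvec(k*rad(delta(x,R)[1]))*e('xyz',s['ee_rot']); b=ik(s['eef_pos']+k*(x-s['eef_pos'])+[0,0,.2],r,[s['q'],[.27,1,.56,-.24,-2.06,-1.84]]);print(b.cost,b.x)
E
```

```text
[0.61 0.06 0.12] [-2.18  0.    1.58]
[13.27 33.96 11.24] [-7.31 89.74 -6.49]
[ 0.27  0.94  0.57 -0.25 -2.13 -1.86]
6.0042220185764225e-31 [-0.05  0.03 -0.38 -0.07 -0.95 -1.38]
6.655566643121101e-21 [ 0.13  0.25 -0.05 -0.03 -1.44 -1.61]
3.077515150878543e-26 [ 0.22  0.53  0.35 -0.12 -1.94 -1.75]
```

```bash
python3 -m inch '0.3 0 0 3 0 0 0; 0.3 0 0 9 0 0 0; 0.3 1 2 15 -0.7 9 -0.6; 0.3 2 5 18 -1.5 18 -1.3; 0.3 3 9 20 -2.2 27 -2; 0.3 4.5 13 20 -2.9 36 -2.6; 0.3 6 17 20 -3.7 45 -3.3; 0.3 8 21 20 -4.4 54 -3.9; 0.3 10 25 20 -5.1 63 -4.6; 0.3 11 28 20 -5.8 72 -5.2; 0.3 12 31 20 -6.6 81 -5.8; 0.3 13.3 34 20 -7.3 89.7 -6.5'
python3 - <<'E'
from tgt import *
x,R=target(.05,-.006);print(x);print(*delta(x,R),telemetry.get_state()['width'])
E
```

```text
t: 9.45
eef_pos: [0.6102, 0.0612, 0.2086]
ee_rot: [-2.178, 0.004, 1.583]
force: [1.6, -0.5, -1.5]
width: 0.0496
[0.61 0.06 0.11]
[-0.08 -0.16 -9.61] [ 0.04 -0.36 -0.02] 0.049593030368053286
```

```bash
python3 -m inch '0.3 -0.1 -0.2 -4 0 -0.3 0; 0.3 -0.1 -0.2 -8 0 -0.3 0; 0.3 -0.1 -0.2 -9.6 0 -0.3 0; 0.3 -0.1 -0.2 -9.6 0 -0.3 0; 0.3 -0.1 -0.2 -9.6 0 -0.3 0;0.3 -0.1 -0.2 -9.6 0 -0.3 0'
python3 - <<'E'
from tgt import *
import h,cv2
print(telemetry.get_state()['force'])
f=h.grab_frame('scene'); h.save(f,'p1.png',(270,170,470,350),3)
f=h.grab_frame('top'); h.save(f,'p1T.png',(220,170,340,290),4)
a=cv2.imread('pics/p1.png')[:480,:420];b=cv2.imread('pics/p1T.png')[:480,:380];cv2.imwrite('pics/p1b.png',np.hstack([a,b]))
E
```

```text
t: 10.2
eef_pos: [0.6099, 0.0592, 0.1147]
ee_rot: [-2.187, 0.003, 1.583]
force: [-0.4, 0.1, -1.8]
width: 0.0494
[-0.43  0.1  -1.8 ]
```

View pics/p1b.png

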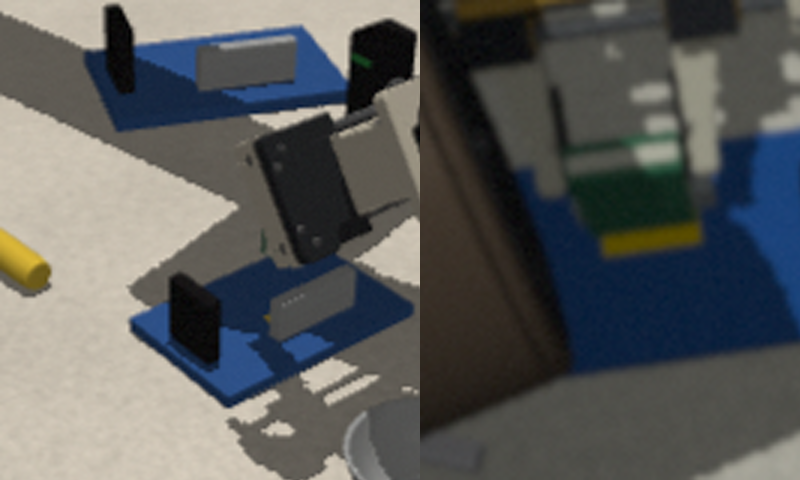

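```bash
python3 - <<'E'
from tgt import *
import h,cv2
f=h.grab_frame('top');b=f['pixels'].astype(int);r=b[170:290,220:340]
Rr,G,B=r[...,0],r[...,1],r[...,2]
def show(n,m,z):
    m=cv2.morphologyEx(m.astype(np.uint8),cv2.MORPH_OPEN,np.ones((2,2)));k,l,s,c=cv2.connectedComponentsWithStats(m);i=1+np.argmax(s[1:,4])
    p=np.argwhere(l==i)[:,::-1]+[220,170]
    W=np.array([h.onz(f,q,z)[:2] for q in p.astype(float)]);np.set_printoptions(precision=4,suppress=True)
    print(n,s[i],'x',W[:,0].min(),W[:,0].max(),'y',W[:,1].min(),W[:,1].max(),W.mean(0))
    return l==i
show('yellow',(Rr>B+50)&(G>B+40),.01)
g=(G>Rr+15)&(G>B+8)
for z in (.062,.1):show('green',g,z)
# predicted outline of model
x=telemetry.get_state()['eef_pos'];print(x)
for z in (.062,.152):
  for sx in (-9,9):
    for sy in (-25,25): print(z,sx,sy,h.proj(f,[x[0]-.0011+sx/1e3,x[1]+sy/1e3,z]))
ys,xs=np.where(g);print(xs.min()+220,xs.max()+220,ys.min()+170,ys.max()+170)
for row in range(ys.max()-6,ys.max()+1):
  c=np.where(g[row])[0]; print(row+170,(c.min()+220,c.max()+220) if len(c) else '')
E
```

```text
yellow [47 57 24  7 99] x 0.6049093103632064 0.6136963766745283 y 0.033885232477830554 0.08113206571638185 [0.6092 0.0571]
green [ 39  41  29  17 230] x 0.6022206337291379 0.6319542167359491 y 0.03559012140269632 0.08868386860728358 [0.6186 0.0573]
green [ 39  41  29  17 230] x 0.5914911236813567 0.6199738517325895 y 0.034171133254915956 0.08503129237205802 [0.6072 0.0549]
[0.6095 0.0592 0.1138]
0.062 -9 -25 [288.7467 226.6747]
0.062 -9 25 [262.7721 230.1933]
0.062 9 -25 [287.5949 217.7139]
0.062 9 25 [261.7306 221.2045]
0.152 -9 -25 [285.1211 213.0627]
0.152 -9 25 [256.4511 216.9241]
0.152 9 -25 [283.8681 203.2445]
0.152 9 25 [255.3323 207.072 ]
257 287 203 227
221 (np.int64(261), np.int64(285))
222 (np.int64(263), np.int64(284))
223 (np.int64(262), np.int64(287))
224 (np.int64(264), np.int64(286))
225 (np.int64(265), np.int64(282))
226 (np.int64(267), np.int64(273))
227 (np.int64(265), np.int64(266))
```

```bash
python3 -m inch '0.3 0 -0.1 -2 0 0 0; 0.3 0 -0.1 -4 0 0 0; 0.3 0 -0.1 -4.6 0 0 0; 0.3 0 -0.1 -4.7 0 0 0; 0.3 0 -0.1 -4.7 0 0 0'
python3 -m inch '0.3 0.2 0 0 0 0 0; 0.3 0.4 0 0 0 0 0; 0.3 0.6 0 0 0 0 0; 0.3 0.6 0 0 0 0 0'
python3 -m inch '0.3 0 0 -0.1 0 0 0; 0.3 0 0 -0.2 0 0 0; 0.3 0 0 -0.2 0 0 0'
```

```text
t: 10.98
eef_pos: [0.6097, 0.0582, 0.0669]
ee_rot: [-2.186, 0.003, 1.583]
force: [-0.6, -1.0, -1.7]
width: 0.0494
t: 11.48
eef_pos: [0.6153, 0.0581, 0.0672]
ee_rot: [-2.184, 0.003, 1.584]
force: [-4.8, -0.3, 0.6]
width: 0.0495
t: 11.85
eef_pos: [0.6152, 0.0581, 0.065]
ee_rot: [-2.184, 0.003, 1.583]
force: [-2.2, -1.3, -1.2]
width: 0.0497
```

```bash
python3 -m inch '0.3 0 0 -0.1 0 0 0; 0.3 0 0 -0.1 0 0 0;0.3 0 0 -0.1 0 0 0'|sed -n '2p;4p'
python3 -m inch '0.3 0 0 -0.1 0 0 0; 0.3 0 0 -0.1 0 0 0;0.3 0 0 -0.1 0 0 0'|sed -n '2p;4p'
python3 - <<'E'
import h
f=h.grab_frame('scene'); h.save(f,'p2.png',(300,200,440,310),5)
E
```

```text
eef_pos: [0.6152, 0.0581, 0.0639]
force: [-3.4, -0.8, -1.2]
eef_pos: [0.6152, 0.0581, 0.0628]
force: [-2.9, -0.5, -0.8]
```

View pics/p2.png

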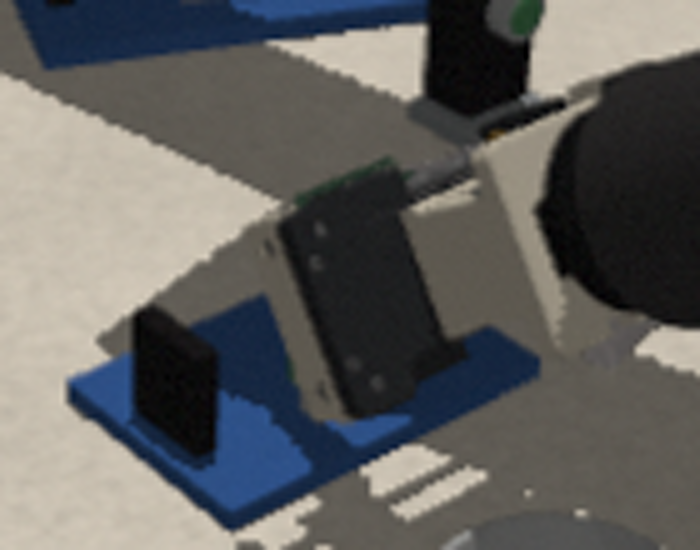

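The body hides the coupon's foot and the fence in this view, so I'll keep going down by feel.

```bash
for i in 1 ; do python3 -m inch '0.3 0 0 -0.1 0 0 0; 0.3 0 0 -0.1 0 0 0;0.3 0 0 -0.1 0 0 0'|sed -n '2p;4p'
python3 -m inch '0.3 0 0 -0.1 0 0 0; 0.3 0 0 -0.1 0 0 0;0.3 0 0 -0.1 0 0 0'|sed -n '2p;4p'; done
```

```text
eef_pos: [0.6152, 0.0581, 0.0617]
force: [-2.9, 0.4, -0.7]
eef_pos: [0.6152, 0.058, 0.0614]
force: [-2.8, 0.6, 5.2]
```

```bash
python3 -m inch '0.62 0 0 0.02 0 0 0; 0.66 0 0 0.02 0 0 0; 0.7 0 0 0.02 0 0 0; 0.75 0 0 0.02 0 0 0; 0.8 0 0 0.02 0 0 0; 0.9 0 0 0.02 0 0 0; 0.9 0 0 0.02 0 0 0'
python3 - <<'E'
import h,numpy as np
np.set_printoptions(precision=4,suppress=True)
f=h.grab_frame('scene'); h.save(f,'p3.png',(300,200,440,310),5)
E
```

```text
t: 14.28
eef_pos: [0.6152, 0.058, 0.0616]
ee_rot: [-2.184, 0.004, 1.584]
force: [-0.3, -0.2, -0.6]
width: 0.0783
```

```bash
python3 - <<'E'
from tgt import *
a=rad(35)
# retreat straight back along the tool axis, shift in cm
R=e('xyz',telemetry.get_state()['ee_rot']);print('back 10cm',-R.apply([0,0,10]))
E
```

```text
back 10cm [8.18 0.13 5.75]
```

```bash
python3 -m inch '0.9 1.6 0 1.2 0 0 0; 0.9 4.1 0.1 2.9 0 0 0; 0.9 8.2 0.1 6.2 0 0 0; 0.9 9 0.1 12 0 0 0; 0.9 9 0.1 18 0 0 0; 0.9 9 0.1 18 0 0 0'
python3 - <<'E'
import h,cv2,numpy as np
f=h.grab_frame('scene'); h.save(f,'p3.png',(300,190,440,310),4)
g=h.grab_frame('top'); h.save(g,'p3T.png',(220,170,340,290),4)
a=cv2.imread('pics/p3.png')[:480,:420];b=cv2.imread('pics/p3T.png')[:480,:380];cv2.imwrite('pics/p3b.png',np.hstack([a,b]))
E
```

```text
t: 15.08
eef_pos: [0.7064, 0.0584, 0.248]
ee_rot: [-2.196, 0.003, 1.584]
force: [-0.4, 0.1, 0.1]
width: 0.0787
```

View pics/p3b.png

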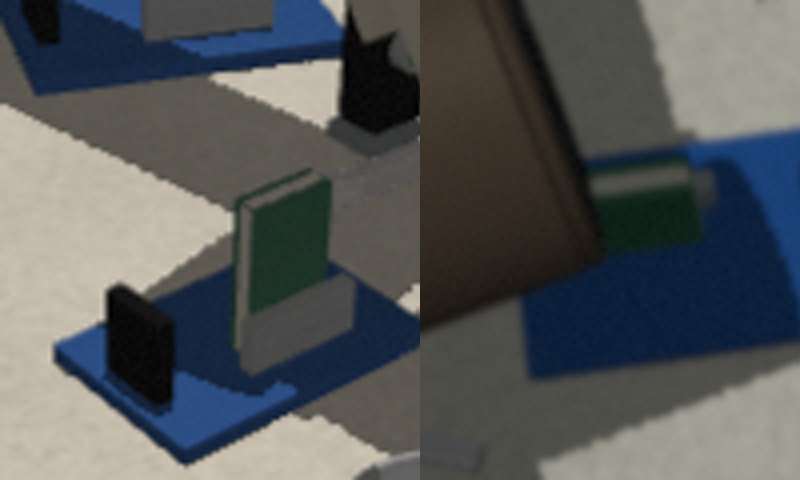

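Coupon is upright, with its green face along the fence (scene crop around (290,250)). Now I'll clear the view and orient the tool to grip the tab.

```bash
python3 - <<'E'
from tgt import *
s=telemetry.get_state()
for y in (0,np.pi):
    R=pose(y,0,np.pi/2);b=ik([.605,-.20,.28],R,[s['q'],[0,.2,0,0,-1.3,-.3],[0,.2,0,0,-1.3,-2.5]]);print(y,b.cost,b.x,*delta([.605,-.2,.28],R))
E
```

```text
0 0.0025782563749565507 [-0.05  0.28  0.04 -0.05 -1.33 -3.03] [-10.03 -25.91   3.73] [-42.37 -43.12 -83.06]
3.141592653589793 4.0241469081950924e-25 [-0.01  0.27  0.01  0.   -1.31  0.01] [-10.03 -25.91   3.73] [ 43.   -42.25  81.87]
```

```bash
python3 -m inch '0.9 0 0 5 0 0 0; 0.9 0 -5 10 4.3 -4.2 8.2; 0.9 -1 -10 10 8.6 -8.4 16.4; 0.9 -2 -15 10 13 -12.6 24.6; 0.9 -4 -20 10 17 -17 33; 0.9 -6 -26 10 21.5 -21 41; 0.9 -8 -26 10 26 -25 49; 0.9 -10 -26 8 30 -29.5 57; 0.9 -10 -26 6 34.5 -34 65.5; 0.9 -10 -26 4 39 -38 74; 0.9 -10 -26 3.7 43 -42.2 82; 0.9 -10 -26 3.7 43 -42.2 82'
cat > chk.py <<'E'
from h import *
import sys
np.set_printoptions(precision=4,suppress=True)
f=grab_frame('top');g=grab_frame('scene')
b=f['pixels'].astype(int);bl=(b[...,2]>b[...,0]+40);u,v=[int(float(a)) for a in sys.argv[1:3]]
m=np.zeros_like(bl);m[v-50:v+50,u-58:u+58]=1;bl&=m
k,l,s,c=cv2.connectedComponentsWithStats(bl.astype(np.uint8));print(s[1:][s[1:,4]>100]);i=1+np.argmax(s[1:,4])
W=np.array([onz(f,p,.01)[:2] for p in np.argwhere(l==i)[:,::-1].astype(float)])*1000
print('tray',cv2.minAreaRect(W.astype(np.float32)))
for n,z in [('tab',.06),('fence',.04),('coupon',.055),('tray',0),('mark',.01)]:
    for cam,F in (('top',f),('scene',g)):
        for r in pinpoint(cam,n)[:3]:
            w=onz(F,r['location'],z); print(n,cam,round(r['p'],2),w[:2]) if .5<w[0]<.7 and -.05<w[1]<.35 else 0
print('spare',[onz(f,r['location'],.009)[:2] for r in pinpoint('top','spare')[:1]])
E
python3 chk.py 285 233; python3 - <<'E'
from h import *
f=grab_frame('top');save(f,'p4.png',(120,130,350,310),3)
E
```

```text
t: 16.68
eef_pos: [0.6036, -0.2018, 0.2794]
ee_rot: [-3.141, 0.0, -3.141]
force: [-1.1, 0.6, -0.0]
width: 0.0787
[]Traceback (most recent call last):
  File "chk.py", line 7, in <module>
    k,l,s,c=cv2.connectedComponentsWithStats(bl.astype(np.uint8));print(s[1:][s[1:,4]>100]);i=1+np.argmax(s[1:,4])
                                                                                                ~~~~~~~~~^^^^^^^^^
    return _wrapfunc(a, 'argmax', axis=axis, out=out, **kwds)
    return bound(*args, **kwds)
ValueError: attempt to get argmax of an empty sequence
```

View pics/p4.png

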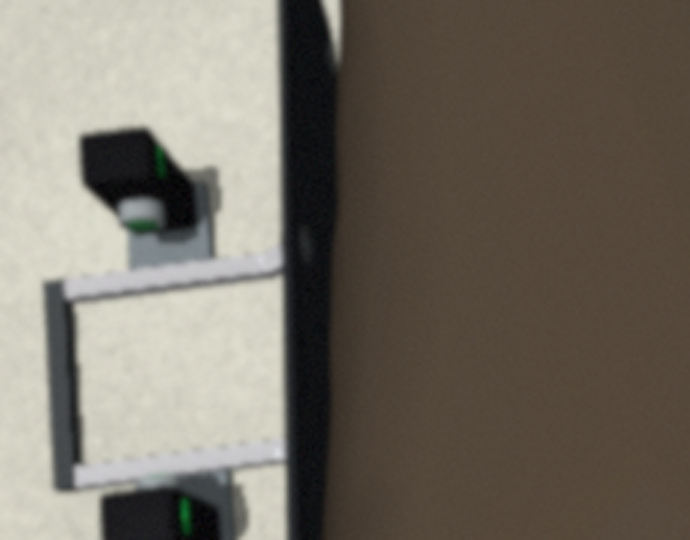

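The forearm covers the tray in this view; only the dock is visible. I'll step further to the right.

```bash
python3 -m inch '0.9 -3 -6 3 0 0 0; 0.9 -6 -12 6 0 0 0; 0.9 -9 -18 6 0 0 0; 0.9 -9 -24 6 0 0 0; 0.9 -9 -24 6 0 0 0; 0.9 -9 -24 6 0 0 0' | head -2
python3 chk.py 285 233; python3 - <<'E'
from h import *
f=grab_frame('top');save(f,'p5.png',(120,150,340,290),3)
E
```

```text
t: 17.58
eef_pos: [0.5151, -0.4419, 0.3371]
[[ 242  202   89   62 3414]]
tray ((603.74609375, 44.044349670410156), (107.98567962646484, 167.3363800048828), 0.4743292033672333)
tab top 0.8 [ 0.6037 -0.0201]
tab scene 0.68 [ 0.6106 -0.025 ]
fence top 0.74 [0.625  0.0598]
fence scene 0.72 [0.6149 0.0573]
coupon top 0.67 [0.6158 0.0555]
coupon scene 0.84 [0.614  0.0525]
coupon scene 0.3 [ 0.6558 -0.0075]
tray top 0.57 [0.6023 0.0525]
tray scene 0.87 [0.5946 0.0461]
mark top 0.92 [0.619  0.0575]
mark scene 0.77 [0.6172 0.0622]
spare [array([ 0.6355, -0.2879])]
```

View pics/p5.png

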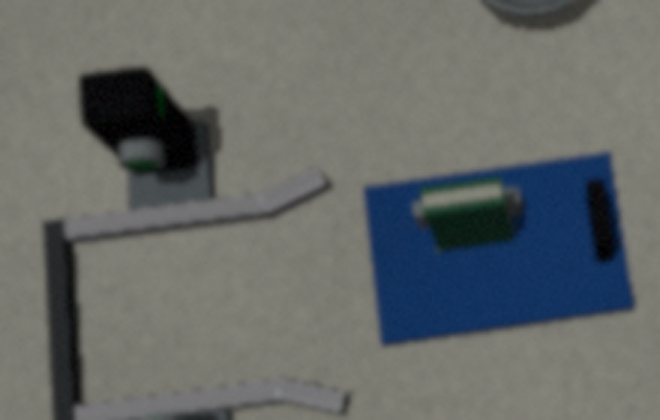

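```bash
python3 -m inch '1 3 6 0 0 0 0; 1 6 12 0 0 0 0; 1 8 18 0 0 0 0; 1 8.9 24 -4 0 0 0; 1 8.9 30 -8 0 0 0; 1 8.9 36 -12 0 0 0; 1 8.9 41.7 -16 0 0 0; 1 8.9 41.7 -18 0 0 0; 1 8.9 41.7 -18 0 0 0; 1 8.9 41.7 -18 0 0 0'
python3 - <<'E'
from tgt import *
print(*delta([.604,-.025,.025],pose(np.pi+rad(.5),0,np.pi/2)))
E
```

```text
t: 19.52
eef_pos: [0.6047, -0.0239, 0.1597]
ee_rot: [-3.14, -0.001, -3.14]
force: [0.6, -0.1, 1.0]
width: 0.0875
[ -0.07  -0.11 -13.47] [ 0.11 -0.06  0.43]
```

```bash
python3 -m inch '1 0 -0.1 -3 0 0 0.4; 1 -0.1 -0.1 -6 0 0 0.4; 1 -0.1 -0.1 -9 0 0 0.4; 1 -0.1 -0.1 -12 0 0 0.4; 1 -0.1 -0.1 -13.4 0 0 0.4; 1 -0.1 -0.1 -13.4 0 0 0.4; 1 -0.1 -0.1 -13.4 0 0 0.4'
python3 -m inch '0.62 0 0 0 0 0 0; 0.58 0 0 0 0 0 0; 0.55 0 0 0 0 0 0; 0.52 0 0 0 0 0 0; 0.49 0 0 0 0 0 0; 0.46 0 0 0 0 0 0; 0.43 0 0 0 0 0 0; 0.4 0 0 0 0 0 0; 0.4 0 0 0 0 0 0' 15
```

```text
t: 20.4
eef_pos: [0.6049, -0.0251, 0.0272]
ee_rot: [-3.14, 0.001, -3.134]
force: [-0.3, 0.6, -0.5]
width: 0.0874
t: 21.52
eef_pos: [0.604, -0.0252, 0.027]
ee_rot: [-3.14, -0.0, -3.134]
force: [-5.2, 0.0, 3.9]
width: 0.0436
```

```bash
python3 -m inch '0.4 -0.05 0.1 0 0 0 0; 0.4 -0.15 0.3 0 0 0 0; 0.4 -0.3 0.5 0 0 0 -0.1; 0.4 -0.45 0.7 0 0 0 -0.2; 0.4 -0.6 0.9 0 0 0 -0.3; 0.4 -0.75 1.1 0 0 0 -0.4; 0.4 -0.9 1.3 0 0 0 -0.5; 0.4 -1.05 1.5 0 0 0 -0.6; 0.4 -1.2 1.7 0 0 0 -0.7; 0.4 -1.3 1.9 0 0 0 -0.8; 0.4 -1.4 2 0 0 0 -0.8; 0.4 -1.4 2 0 0 0 -0.8'
python3 - <<'E'
from h import *
f=grab_frame('scene');save(f,'p6.png',(300,170,500,320),4)
E
```

```text
t: 23.02
eef_pos: [0.5899, -0.0049, 0.027]
ee_rot: [-3.14, -0.0, 3.136]
force: [0.2, -0.4, -1.6]
width: 0.0437
```

View pics/p6.png

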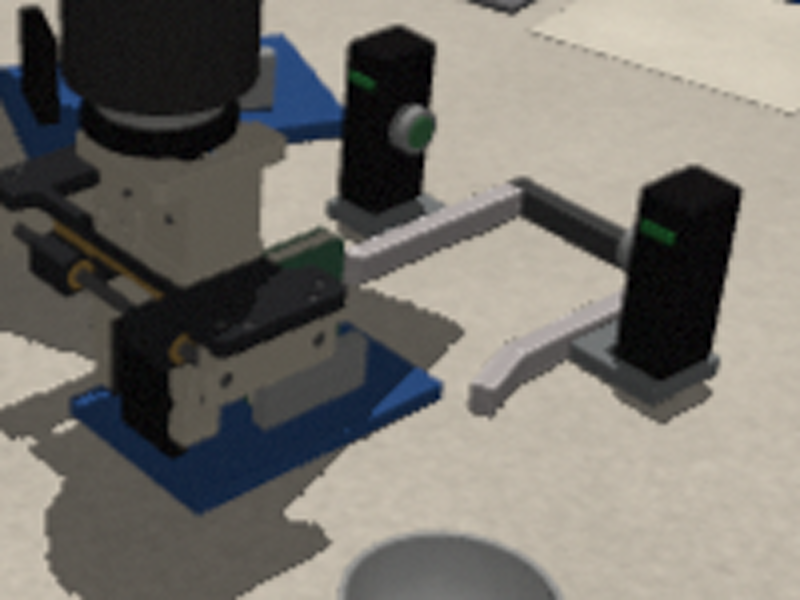

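```bash
python3 -m inch '0.4 0 0.2 0 0 0 0; 0.4 -0.05 0.6 0 0 0 0; 0.4 -0.1 1 0 0 0 0; 0.4 -0.1 1.5 0 0 0 0; 0.4 -0.1 2 0 0 0 0; 0.4 -0.1 2.5 0 0 0 0; 0.4 -0.1 3 0 0 0 0; 0.4 -0.1 3.5 0 0 0 0; 0.4 -0.1 4 0 0 0 0; 0.4 -0.1 4.5 0 0 0 0; 0.4 -0.1 4.8 0 0 0 0; 0.4 -0.1 5 0 0 0 0'
python3 -m inch '0.4 0 0.2 0 0 0 0; 0.4 0 0.6 0 0 0 0; 0.4 0 1 0 0 0 0; 0.4 0 1.5 0 0 0 0; 0.4 0 2 0 0 0 0; 0.4 0 2.3 0 0 0 0; 0.4 0 2.5 0 0 0 0; 0.4 0 2.5 0 0 0 0'
```

```text
t: 24.58
eef_pos: [0.5888, 0.0453, 0.027]
ee_rot: [-3.14, -0.001, 3.136]
force: [-0.0, -5.7, 0.7]
width: 0.0439
t: 25.58
eef_pos: [0.5887, 0.0705, 0.027]
ee_rot: [-3.14, -0.001, 3.136]
force: [0.1, -3.0, 0.8]
width: 0.0437
```

```bash
python3 -m inch '0.4 0 0.2 0 0 0 0; 0.4 0 0.6 0 0 0 0; 0.4 0 1.1 0 0 0 0; 0.4 0 1.7 0 0 0 0; 0.4 0 2.3 0 0 0 0; 0.4 0 2.9 0 0 0 0; 0.4 0 3.5 0 0 0 0; 0.4 0.05 4.1 0 0 0 0; 0.4 0.05 4.6 0 0 0 0; 0.4 0.05 5 0 0 0 0; 0.4 0.05 5.2 0 0 0 0; 0.4 0.05 5.2 0 0 0 0'
python3 -m inch '0.4 0 0.2 0 0 0 0; 0.4 0 0.6 0 0 0 0; 0.4 0 1.1 0 0 0 0; 0.4 0 1.6 0 0 0 0; 0.4 0 2.1 0 0 0 0; 0.4 0 2.6 0 0 0 0; 0.4 0.05 3.1 0 0 0 0; 0.4 0.05 3.5 0 0 0 0; 0.4 0.05 3.8 0 0 0 0; 0.4 0.05 4 0 0 0 0; 0.4 0.05 4.1 0 0 0 0; 0.4 0.05 4.1 0 0 0 0'
```

```text
t: 27.08
eef_pos: [0.5892, 0.1227, 0.027]
ee_rot: [-3.14, -0.001, 3.136]
force: [-0.9, -3.2, 1.3]
width: 0.0439
t: 28.58
eef_pos: [0.5895, 0.1635, 0.027]
ee_rot: [-3.14, -0.001, 3.136]
force: [-0.5, -4.1, 1.4]
width: 0.044
```

```bash
python3 -m inch '0.4 0 0.1 0 0 0 0; 0.4 0 0.25 0 0 0 0; 0.4 0 0.4 0 0 0 0; 0.4 0 0.5 0 0 0 0; 0.4 0 0.5 0 0 0 0'|sed -n '2p;4p'
python3 -m inch '0.4 0 0.1 0 0 0 0; 0.4 0 0.2 0 0 0 0; 0.4 0 0.3 0 0 0 0; 0.4 0 0.3 0 0 0 0'|sed -n '2p;4p'
python3 -m inch '0.4 0 0.1 0 0 0 0; 0.4 0 0.2 0 0 0 0; 0.4 0 0.2 0 0 0 0'|sed -n '2p;4p'
```

```text
eef_pos: [0.5895, 0.1684, 0.027]
force: [-0.1, -4.7, 1.3]
eef_pos: [0.5895, 0.1712, 0.027]
force: [-0.5, -5.4, 0.8]
eef_pos: [0.5894, 0.1732, 0.027]
force: [0.1, -5.2, 1.7]
```

```bash
python3 -m inch '0.4 0 0.1 0 0 0 0; 0.4 0 0.2 0 0 0 0; 0.4 0 0.2 0 0 0 0'|sed -n '2p;4p'
python3 -m inch '0.4 0 0.1 0 0 0 0; 0.4 0 0.2 0 0 0 0; 0.4 0 0.2 0 0 0 0'|sed -n '2p;4p'
python3 -c "
from h import *
f=grab_frame('top');save(f,'p7.png',(120,170,280,290),4)"
```

```text
eef_pos: [0.5894, 0.1751, 0.027]
force: [0.8, -5.3, 1.4]
eef_pos: [0.5892, 0.1761, 0.027]
force: [0.2, -9.5, 2.4]
```

View pics/p7.png

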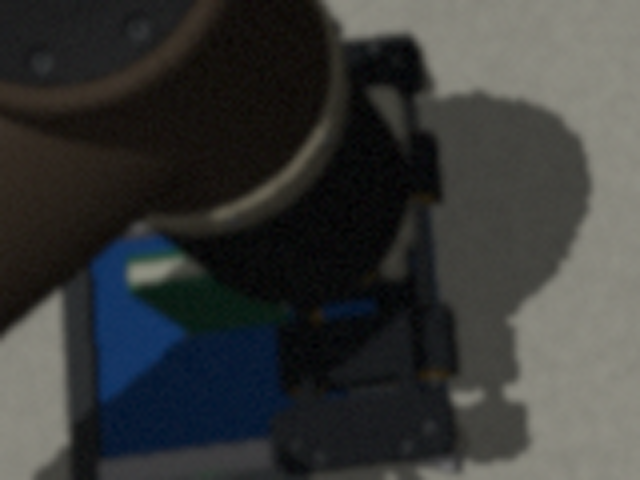

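```bash
python3 -m inch '0.4 0 0.1 0 0 0 0; 0.4 0 0.15 0 0 0 0; 0.4 0 0.15 0 0 0 0'|sed -n '2p;4p'
python3 -m inch '0.52 0 0 0 0 0 0; 0.55 0 0 0 0 0 0; 0.6 0 0 0 0 0 0; 0.7 0 0 0 0 0 0; 0.85 0 0 0 0 0 0; 1 0 0 0 0 0 0; 1 0 0 0 0 0 0; 1 0 0 1 0 0 0; 1 0 -0.1 5 0 0 0; 1 0 -1 10 0 0 0; 1 0 -3 15 0 0 0; 1 0 -8 18 0 0 0'
python3 -m inch '1 -2 -6 0 0 0 0; 1 -4 -12 0 0 0 0; 1 -6 -18 0 0 0 0; 1 -8 -24 0 0 0 0; 1 -9 -30 0 0 0 0; 1 -9 -36 0 0 0 0; 1 -9 -42 0 0 0 0; 1 -9 -42 0 0 0 0'
python3 chk.py 195 245; python3 - <<'E'
from h import *
f=grab_frame('scene');save(f,'p8.png',(330,170,490,300),3)
g=grab_frame('top');save(g,'p8T.png',(120,160,260,300),3)
a=cv2.imread('pics/p8.png');b=cv2.imread('pics/p8T.png')[:390,:320];cv2.imwrite('pics/p8b.png',np.hstack([a[:390],b]))
E
```

```text
eef_pos: [0.5891, 0.1761, 0.0269]
force: [1.6, -11.0, 1.3]
t: 32.75
eef_pos: [0.5902, 0.0968, 0.2108]
ee_rot: [-3.139, 0.002, 3.138]
force: [0.2, -0.4, -0.5]
width: 0.0874
t: 33.75
eef_pos: [0.4993, -0.3269, 0.2109]
ee_rot: [-3.138, 0.001, 3.133]
force: [-1.0, 0.6, -0.6]
width: 0.0875
[[ 142  221   90   63 3663]]
tray ((590.8818969726562, 245.79818725585938), (171.48507690429688, 111.1214599609375), 89.79113006591797)
tab top 0.81 [0.5901 0.1728]
tab top 0.33 [0.5866 0.2507]
tab scene 0.6 [0.5971 0.1778]
fence top 0.91 [0.611  0.2588]
fence top 0.47 [0.5766 0.2372]
fence scene 0.68 [0.61   0.2602]
coupon top 0.78 [0.6021 0.2569]
coupon scene 0.86 [0.6052 0.2482]
tray top 0.62 [0.5888 0.2514]
tray scene 0.95 [0.5881 0.2488]
mark top 0.85 [0.6066 0.2576]
mark scene 0.57 [0.6116 0.2521]
spare [array([0.6192, 0.2731])]
```

View pics/p8b.png

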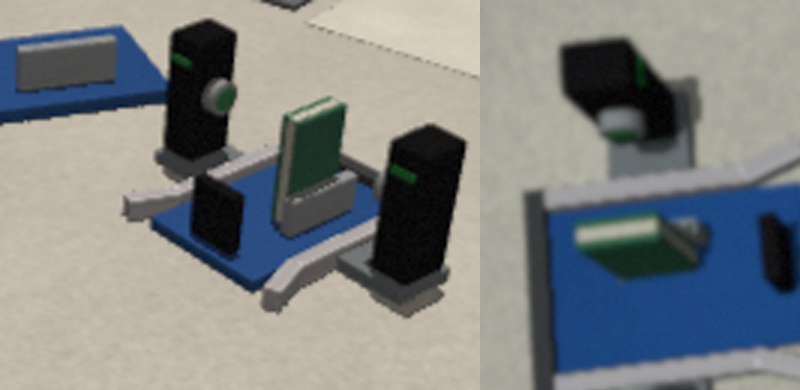

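```bash
python3 - <<'E'
from h import *
np.set_printoptions(precision=1,suppress=True)
f=grab_frame('top');g=grab_frame('scene')
tr=np.array([.5905,.245]);y=np.radians(-.2)
R=np.array([[np.cos(y),-np.sin(y)],[np.sin(y),np.cos(y)]])
W=lambda p:np.r_[tr+R@(np.array(p[:2])/1000),p[2]/1000]
for cy in (5,14,23):
    for n,p in dict(topL=(20,cy+25,100),topR=(20,cy-25,100),topl=(2,cy+25,100),topr=(2,cy-25,100),footl=(2,cy+25,10),footr=(2,cy-25,10)).items():
        a=proj(f,W(p));b=proj(g,W(p));print(cy,n,(a-[120,160])*3+[480,0],(b-[330,170])*3)
for n,p in dict(fenceR=(20,-20,40),fenceL=(20,50,40),fenceR2=(30,-20,40),fenceL2=(30,50,40)).items(): print(n,(proj(f,W(p))-[120,160])*3+[480,0],(proj(g,W(p))-[330,170])*3)
for c in (0,1):
  for nm in ('bowl','screwdriver','spare'):
    print(nm,[np.round(onz((f,g)[c],r['location'],.009 if nm=='spare' else 0)[:2],3).tolist() for r in pinpoint(('top','scene')[c],nm)[:2]])
E
```

```text
5 topL [587.8 219.1] [338.9 108.5]
5 topR [669.7 208.4] [291.9 127.9]
5 topl [589.6 247.6] [320.7  99.6]
5 topr [671.8 236.7] [273.9 118.5]
5 footl [634.5 278.7] [307.2 201.2]
5 footr [709.3 268.8] [262.1 221.5]
14 topL [573.1 221.1] [347.1 105.1]
14 topR [655.  210.3] [300.5 124.3]
14 topl [574.7 249.5] [328.9  96.2]
14 topr [657.  238.7] [282.5 115.1]
14 footl [621.  280.5] [315.2 197.6]
14 footr [695.9 270.6] [270.4 217.8]
23 topL [558.3 223. ] [355.2 101.7]
23 topR [640.2 212.2] [309.  120.8]
23 topl [559.9 251.5] [337.1  92.9]
23 topr [642.2 240.6] [291.  111.6]
23 footl [607.5 282.3] [323. 194.]
23 footr [682.4 272.4] [278.6 214.1]
fenceR [695.5 232. ] [283.3 198.1]
fenceL [587.9 246.2] [346.9 169.8]
fenceR2 [694.4 217.3] [293.1 203.6]
fenceL2 [587.  231.4] [356.8 175. ]
bowl [[0.804, -0.005]]
screwdriver [[0.372, -0.077]]
spare []
bowl [[0.796, 0.002]]
screwdriver [[0.367, -0.07]]
spare [[0.632, -0.288]]
```

```bash
python3 -c "
from station import arm; print(arm.job_done())"
```

```text
the job is handed in; nothing more can be done
None
```

The green coupon is standing on the small blue tray's mark, flat against the fence. The tray is home against the dock's end stop, and the job is handed in at about 34 s of the 64 s. No verdict was reported, so what follows is from my own checks.

**What I did:** I gripped the coupon across its 50 mm width with the tool tilted, turned it upright, and held it against the fence with about 3–5 N. I then lowered it until it touched the tray (about 6 N) and let go with the tray still about 200 mm short of home. Next I gripped the tab, lined the tray up and slid it in until the force rose to about 11 N with no further movement. Then I opened the gripper and backed away.

**Last checks:**
- **Coupon:** by eye, its corners in the last top picture fit an upright, fence-aligned coupon at about y = 12–14 mm of the tray, where the target is 15 mm. Its flushness was judged from the pictures only, not measured directly.
- **Tray:** measured at (0.591, 0.246) with yaw about -0.2°. My first estimate of home was y = 0.242, so these differ by about 4 mm. I trusted the contact with the stop over the picture.
- **Bystanders:** the bowl and screwdriver were found within about 8 mm of where they started.
- **Black coupon:** in the last checks the top camera did not find it properly: one report fell on the tray and one was empty. The scene camera put it at (0.632, -0.288), within about 7 mm of its start.

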